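Tighten the shelf's locking wing screw with fingertip strokes

TASK

The wing screw that locks the folding shelf has worked loose. Push its wings round clockwise, seen from above, with your fingertips, stroke after stroke and without forcing it, until it stops fully home, then move clear. Do not lift or disturb the shaving case, tumbler, brush and nail clipper on the shelf.

Things in the scene. Friction and masses are not known exactly. Their poses are not given: they have to be found in the camera images.
- screw (a joint): Turn of the steel wing screw about its vertical axis, rad; grows clockwise seen from above. Starts loose, between 0.6 and 3.2; 6.283 is fully home, a hard stop. At 0 and at 6.283 the two wings lie along the y axis of lock. Light friction (about 0.035 N m, 1 to 2 N at a wing); stays where it is left; does not rise or sink as it turns.
- screw_top (a point): Centre of the hub's top, on the turning axis, 38 mm above the shelf's top surface. Hub 18 mm across; two opposite upright ear-shaped wings, 6 mm thick, 72 mm from tip to tip. Each wing's outer part is a round disc of 12 mm radius centred 24 mm from the axis, its upper edge 42 mm and lower edge 18 mm above the shelf's top surface.
- lock: Dark steel plate under the screw, fixed, 50 x 60 x 12 mm. Origin: centre of its underside, on the shelf's top and the screw's axis; axes parallel to the shelf's. The guard rail (10 mm round bar along y) runs 31 mm from the screw's axis on the +x side, underside 51 and top 61 mm above the shelf's top: the wings pass under it, fingers cannot get in there. Other sides are open.
- shelf: Fixed folding aluminium shelf, 240 x 660 mm (x, y). Origin on the counter below its centre; its top surface is 100 mm above the origin. x points to its rear edge, away from the robot, where the guard rail runs along y 101 mm from the centre.
- case: Loose grey plastic shaving case with a lid, 174 x 94 x 49 mm, standing on the shelf to one side of the screw (centre 150 mm or more from it); leave alone. Origin at the centre of its underside.
- tumbler: Loose glass tumbler, 68 mm across the rim, 85 mm high, standing on the shelf on the other side of the screw; leave alone. Origin at the centre of its underside.
- brush: Loose wooden-handled shaving brush standing upright near the shelf's +y end, 36 mm across, 100 mm high; leave alone. Origin at the centre of its underside.
- clipper: Loose chrome nail clipper, 12 x 60 mm and 17 mm high (x, y, z), lying near the shelf's front edge; leave alone. Origin at the centre of its underside.

How it is judged:
At the end, for the whole second after the job is handed in: The wing screw is within 0.15 rad of its stop (joint above 6.13) and at rest, and the case, tumbler, brush and clipper stand within 15 mm of where they began (value of joint screw above 6.13 rad and velocity of joint screw between -0.1 and 0.1 rad/s and distance of each of case, tumbler, brush, clipper from where it was at the start of the episode below 0.015 m); the robot touches nothing.
It fails at once if the screw is forced or squeezed: the fingers press on it or its plate with over 40 N (contact force between the fingers and lock above 40 N).
It fails at once if the shaving case is lifted or shifted by over 15 mm (distance of case from where it was at the start of the episode above 0.015 m).
It fails at once if the tumbler is lifted or shifted by over 15 mm, or tipped (distance of tumbler from where it was at the start of the episode above 0.015 m or angle between tumbler's own z axis and vertical above 0.3 rad).
It fails at once if the brush is lifted, shifted by over 15 mm, or tipped (distance of brush from where it was at the start of the episode above 0.015 m or angle between brush's own z axis and vertical above 0.3 rad).
It fails at once if the nail clipper is lifted or shifted by over 15 mm (distance of clipper from where it was at the start of the episode above 0.015 m).
It also fails if it takes over 48 s, if anything falls off the work surface, if the arm or the gripper's body presses on something with over 40 N, if the wrist force passes 120 N, or if a joint passes its speed limit or range.

ROBOT

A 6-joint arm with a two-finger parallel gripper is mounted at the origin on the work surface. World frame = base frame: x ahead of the robot, y to its left, z up, the work surface at z = 0. Lengths are in m, angles in rad, forces in N, time in s.
With the tool pointing down it reaches from about 0.4 to 0.925 m from the base axis. Payload 12.5 kg.
Tool frame: the origin (TCP) lies midway between the tips of the shut fingers; the grasp point (between the pads) lies 19 mm behind it (grip_depth is the distance from the TCP to the grasp point, in m); z points along the fingers, y is the line along which they close (so a half turn about z gives the same grasp; the last joint's range is limited). The gripper opens to 95 mm and grips with 3 to 60 N. Pads are 20 mm wide; open, the fingers measure 119 mm over their backs; the gripper's body (75 mm by 180 mm) begins 59 mm behind the grasp point.
Start: joints at [1.119, 0.491, 1.559, -0, 1.092, -0.106], TCP at [0.212, 0.588, 0.215] pointing down, gripper open.
Joint ranges: [-3.1, 3.1], [-0.84, 2.19], [0.05, 2.79], [-1.13, 4.28], [0.06, 2.93], [-2.69, 2.69]. Speed limits (rad/s): [2.22, 2.22, 2.79, 3.14, 3.14, 3.14].

INTERFACE

Orientations are given as a rotation vector (axis times angle).
In Python, from cell import get_obs, capture, close_job, grip_depth gives the robot as it stands.
- The arm moves only by the tool apply_moves, never from a script. Its argument "targets" is text: rows parted by semicolons, each of 5 numbers parted by spaces: the opening, from 0 (shut) to 1 (fully open), then the shift along the world's x, y, z in units of 40 mm (1.0 is 40 mm), then the turn about the world's z in degrees. A call has 1 to 12 rows; each row shifts and turns the commanded pose from where the row before left it; what a row does not reach is not made up. A row lasts 1/12 s, in which the tool goes at most 41.7 mm and 7.16 degrees, less where a joint would pass 70% of its speed; a pose out of reach is approached as far as the arm can. A call is refused whole if a number of a shift passes 1 or a number of a turn 7.16, either way. A call with a gripper value outside its range is refused whole. The fingers move at their own pace and stop on an object; "force" is the grip in N (left out, the last holds). Time passes only in rows, so rows that do not move let the fingers close. It gives the time, the measured TCP pose, the force, the opening and the grip force at its end, in the units of the state.
- get_obs(): the state, without advancing time (a new reading comes with each control period).
- capture(name): name is "side" or "top"; returns a dict with "img" (384x512x3 uint8, blue, green, red), "fx", "fy", "cx", "cy" (pixels), "k1" (the pictures are not rectified: a ray, as slopes to the right and down, at radius r is drawn at 1 + k1 r^2 times it, then the intrinsics apply), "T" (4x4, takes a point from camera to world coordinates). Camera axes: x right, y up, looking along -z (the intrinsics and any distortion apply to the point x, -y, -z); pixel columns grow to the right and rows downward; lengths in m; the calibration is good to about 2 mm. A picture is of the moment at which its call begins. There is no depth.
- close_job(): hands the job in; it is judged then, once.
The state is a dict: "time": time; "qpos": joint angles; "dq": joint speeds; "tau": joint torques, N m; "ee_pos": TCP position; "eef_rot": TCP orientation; "force": force on the tool from outside, world axes, zero at the start; "torque": the same for the moment, N m; "opening": opening from 0.0 (shut) to 1.0 (fully open); "finger_force": force on a finger pad.
Only numpy, scipy, OpenCV 4.12 (cv2) and the standard library are available. Lean on these libraries where they do the work, as an engineer would, in place of code of your own. Each camera call takes 0.05 s, during which the arm holds its last target. There are 200 camera calls.

## Working session

There is one attempt and no reset: what is moved stays moved. The work goes in short steps, Python scripts to look and compute and a tool call to move; the robot and the scene stay as the last step left them, time stands still between calls to the robot, and variables do not carry over. Pictures are saved under pics/ and viewed, at most 10 in all, crops included, and the job is handed in when it is done.

Besides the shell and the picture viewer there is one more tool, called after ">>>" by a JSON object that holds its "fn" and its "kwargs". apply_moves: Moves the arm, as the interface text tells. Its arguments: {"type":"object","properties":{"targets":{"type":"string"},"force":{"type":"number"}},"required":["targets"]}

```bash
mkdir -p pics
cat > h.py <<'E'
import numpy as np, cv2
from cell import get_obs, capture, close_job, grip_depth
def ray(c,u,v):
    K=np.array([[c["fx"],0,c["cx"]],[0,c["fy"],c["cy"]],[0,0,1.]])
    d=np.array([(u-c["cx"])/c["fx"],(v-c["cy"])/c["fy"]]); s=d.copy()
    for _ in range(20): s=d/(1+c["k1"]*(s@s))
    T=c["T"]; return T[:3,3], T[:3,:3]@np.array([s[0],-s[1],-1])
def onz(c,u,v,z):
    o,d=ray(c,u,v); return o+d*(z-o[2])/d[2]
def proj(c,p):
    q=c["T"][:3,:3].T@(np.array(p)-c["T"][:3,3]); s=np.array([q[0],-q[1]])/-q[2]
    s=s*(1+c["k1"]*(s@s)); return s[0]*c["fx"]+c["cx"], s[1]*c["fy"]+c["cy"]
E
python3 - <<'E'
from h import *
for n in("top","side"):
    c=capture(n); cv2.imwrite(f"pics/{n}0.png",cv2.resize(c["img"],(800,600),interpolation=cv2.INTER_CUBIC)); np.save(n+"0.npy",c,allow_pickle=True)
    print(n,c["fx"],c["k1"],c["T"].round(3).tolist())
o=get_obs(); print(o["time"],o["ee_pos"],o["eef_rot"],grip_depth)
E
```

```text
top 387.15241959546734 -0.039331490654028516 [[0.024, 0.992, -0.126, 0.431], [-0.999, 0.021, -0.025, 0.073], [-0.022, 0.127, 0.992, 1.0], [0.0, 0.0, 0.0, 1.0]]
side 431.34347647816895 -0.029808320288349625 [[0.812, 0.364, -0.457, 0.094], [-0.584, 0.514, -0.628, -0.507], [0.006, 0.777, 0.63, 0.697], [0.0, 0.0, 0.0, 1.0]]
0.1 [0.21172404 0.58781837 0.21414715] [-5.40403349e-01 -3.09448090e+00  1.44622757e-03] 0.0188
```

View pics/top0.png

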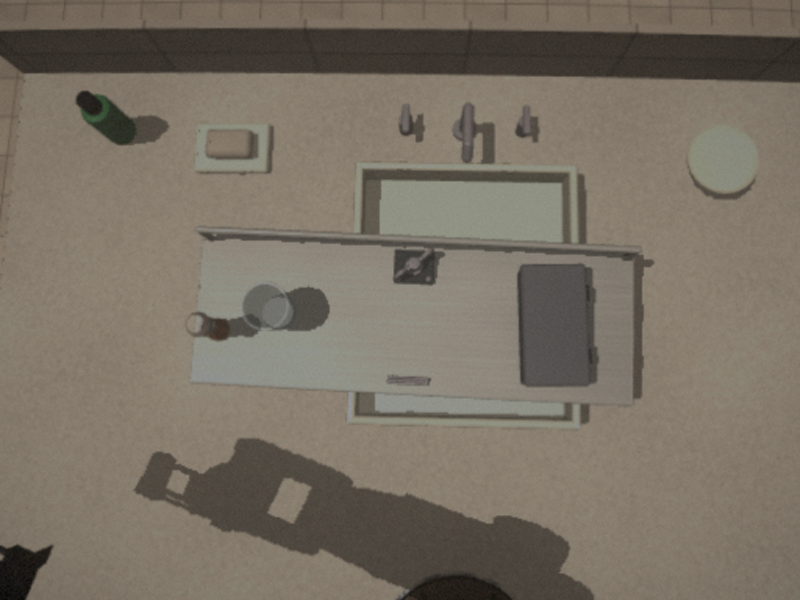

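View pics/side0.png

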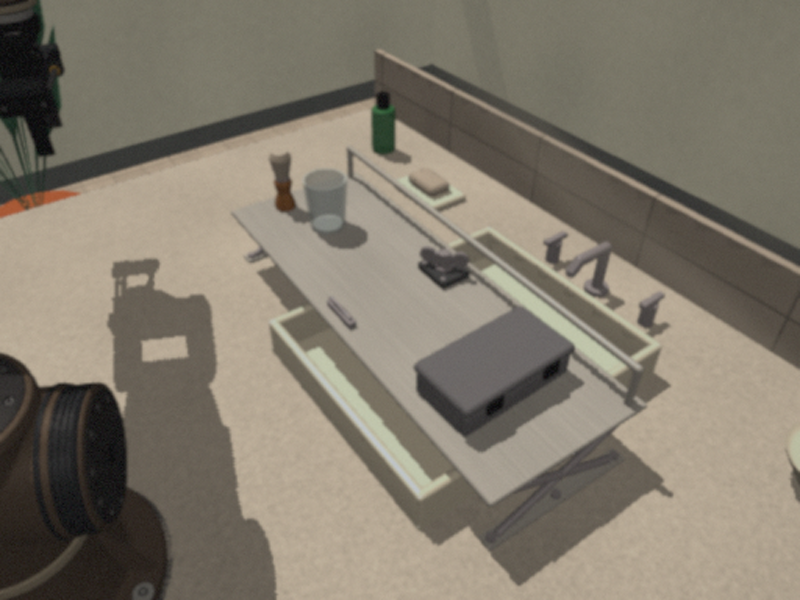

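The top view shows the plate with its screw at about (414,266), case (555,325), tumbler (268,306), brush (208,326) and clipper (408,380). I'll zoom in and measure.

Run:
```python
from h import *
t=np.load("top0.npy",allow_pickle=True).item(); s=np.load("side0.npy",allow_pickle=True).item()
a=cv2.resize(t["img"][150:190,240:290],(400,320),interpolation=cv2.INTER_CUBIC)
b=cv2.resize(s["img"][150:190,260:310],(400,320),interpolation=cv2.INTER_CUBIC)
im=np.hstack([a,b]); im=cv2.convertScaleAbs(im,alpha=1.6)
cv2.imwrite("pics/crop.png",im)
k=.64
for n,u,v in [("RLcorner",203,240),("FL",191,382),("FR",633,404),("RR",636,250)]: print(n,onz(t,u*k,v*k,.1).round(4))
for n,u,v in[("FL",234,212),("FR",490,502),("RR",640,405)]: print("side",n,onz(s,u*k,v*k,.1).round(4))
print("plate",[onz(t,u*k,v*k,.112)[:2].round(4) for u,v in[(395,250),(436,250),(434,284),(393,281)]])
print("hub",onz(t,414*k,266*k,.138), onz(s,443*k,255*k,.138))
```

```text
RLcorner [0.6353 0.4052 0.1   ]
FL [0.4185 0.4092 0.1   ]
FR [ 0.402  -0.2453  0.1   ]
RR [ 0.6322 -0.2553  0.1   ]
side FL [0.42   0.4026 0.1   ]
side FR [ 0.4    -0.2445  0.1   ]
side RR [ 0.6283 -0.2497  0.1   ]
plate [array([0.6222, 0.1088]), array([0.6234, 0.0475]), array([0.5719, 0.0496]), array([0.5752, 0.1106])]
hub [0.59354402 0.07966747 0.138     ] [0.59067663 0.0739449  0.138     ]
```

View pics/crop.png

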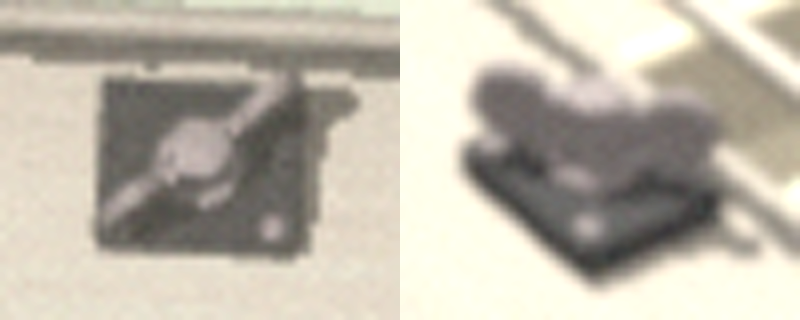

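The crop shows the hub at (195,150) and wing tips near (110,222) and (288,80); the wings lie diagonally, front-left to rear-right.

Run:
```python
from h import *
t=np.load("top0.npy",allow_pickle=True).item(); s=np.load("side0.npy",allow_pickle=True).item()
f=lambda u,v,z:onz(t,240+(u+.5)/8-.5,150+(v+.5)/8-.5,z)
hub=f(195,150,.138);a=f(108,224,.13);b=f(288,80,.13)
print(hub,a,b,(a+b)/2,np.linalg.norm(a-b))
d=a-b; print("wing dir a, deg from +x ccw",np.degrees(np.arctan2(d[1],d[0])))
g=lambda u,v,z:onz(s,260+(u-400+.5)/8-.5,150+(v+.5)/8-.5,z)
print("side hub",g(598,88,.138),"plate",[g(*p,.112)[:2] for p in[(465,155),(592,260),(718,195)]])
print("top plate",[f(*p,.112)[:2] for p in[(103,78),(98,245),(305,250)]])
for n,u,v,z in[("tumbler rim",268,306,.185),("brush top",199,324,.2),("case tl",521,266,.149),("case bl",521,384,.149),("clip",408,380,.117)]: print(n,onz(t,u*.64,v*.64,z).round(3))
```

```text
[0.59792902 0.08207394 0.138     ] [0.57758457 0.1064526  0.13      ] [0.62036675 0.05599269 0.13      ] [0.59897566 0.08122265 0.13      ] 0.06615525675976316
wing dir a, deg from +x ccw 130.2927826480813
side hub [0.59823557 0.08062258 0.138     ] plate [array([0.5710617 , 0.10445427]), array([0.57082396, 0.04695176]), array([0.61733666, 0.04929003])]
top plate [array([0.62386422, 0.1096945 ]), array([0.574391  , 0.10988591]), array([0.57413475, 0.0498232 ])]
tumbler rim [0.525 0.278 0.185]
brush top [0.497 0.366 0.2  ]
case tl [ 0.595 -0.073  0.149]
case bl [ 0.428 -0.073  0.149]
clip [0.43  0.085 0.117]
```

>>> {"fn": "apply_moves", "kwargs": {"targets": "0 0 0 0.7 0; 0 0 0 0.7 0; 0 0.5 -0.7 0 6; 0 0.5 -0.7 0 6; 0 0.5 -0.7 0 6; 0 0.5 -0.7 0 6; 0 0.5 -0.7 0 6; 0 0.5 -0.7 0 6; 0 0.5 -0.7 0 6; 0 0.5 -0.7 0 6; 0 0.5 -0.7 0 6; 0 0.5 -0.7 0 6"}}

```text
time: 1.1
ee_pos: [0.4124, 0.3065, 0.2705]
eef_rot: [1.087, -2.947, -0.0]
force: [0.4, 0.4, 0.1]
opening: 0.218
finger_force: 0.0
```

>>> {"fn": "apply_moves", "kwargs": {"targets": "0 0.54 -0.78 0 0; 0 0.54 -0.78 0 0; 0 0.54 -0.78 0 0; 0 0.54 -0.78 0 0; 0 0.54 -0.78 0 0; 0 0.54 -0.78 0 0; 0 0.54 -0.79 0 0; 0 0 0 -0.8 0; 0 0 0 -0.8 0; 0 0 0 -0.8 0; 0 0 0 -0.5 0; 0 0 0 0 0"}}

```text
time: 2.1
ee_pos: [0.5611, 0.089, 0.1506]
eef_rot: [1.076, -2.944, -0.004]
force: [-0.0, -0.3, -0.0]
opening: 0.007
finger_force: 0.0
```

Run:
```python
from h import *
o=get_obs();print(o["ee_pos"],o["eef_rot"],o["force"],o["qpos"])
L=[]
for n,P in(("top",(.59,.085,.14)),("side",(.59,.085,.14))):
    c=capture(n);u,v=map(int,proj(c,P));L.append(cv2.resize(c["img"][v-40:v+40,u-40:u+40],(400,400),interpolation=cv2.INTER_CUBIC))
cv2.imwrite("pics/a.png",cv2.convertScaleAbs(np.hstack(L),alpha=1.6))
```

```text
[0.56111272 0.08896194 0.15058449] [ 1.07641733 -2.9441936  -0.0036042 ] [-0.01874803 -0.307568   -0.02120548] [ 4.09207874e-02  4.87039290e-01  1.76676167e+00  1.54149985e-04
  8.94963186e-01 -2.23099291e+00]
```

View pics/a.png

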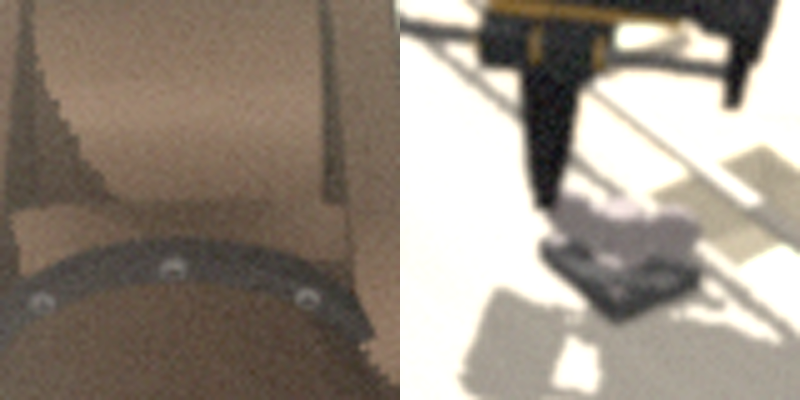

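The side crop shows the shut tapered fingertips at (545,205), just front-left of the wings, with something dark hanging at (735,90); I'll check the full side view.

Run:
```python
from h import *
c=capture("side");cv2.imwrite("pics/b.png",cv2.convertScaleAbs(cv2.resize(c["img"][20:260,140:460],(800,600),interpolation=cv2.INTER_CUBIC),alpha=1.6))
```

```text
(no output)
```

View pics/b.png

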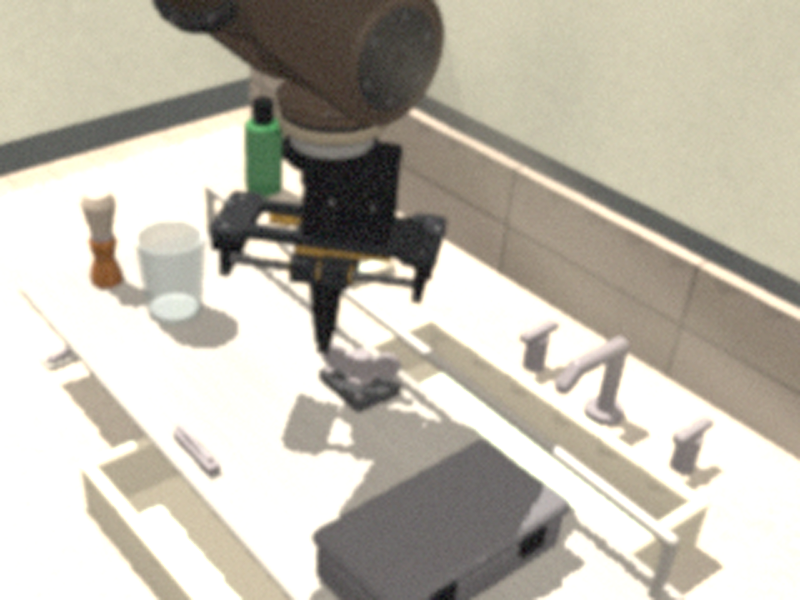

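The tab ends of the gripper body, near (225,270) and (420,297), hang low along the tool's y. I need their height relative to the rail (top at 0.161).

Run:
```python
from h import *
c=capture("side");p=get_obs()["ee_pos"];print("tip",proj(c,p),"seen",(325/2.5+140,352/2.5+20))
for sgn,u,v in((-1,420,298),(1,226,272)):
    o,d=ray(c,u/2.5+140,v/2.5+20)
    y=np.array([np.cos(np.radians(130)),np.sin(np.radians(130)),0]); 
    A=np.c_[d,-y,-np.array([0,0,1.])]; x=np.linalg.solve(A,p-o); print("along y",x[1],"height over TCP",x[2])
```

```text
tip (np.float64(269.673791274847), np.float64(157.19475206500496)) seen (270.0, 160.8)
along y -0.07838909814744993 height over TCP 0.059228357564510184
along y 0.08649954928362011 height over TCP 0.05767483122500608
```

>>> {"fn": "apply_moves", "kwargs": {"targets": "0 0 0 -0.36 0; 0 0 0 -0.3 0; 0 0 0 0 0; 0 0.12 0.05 0 0; 0 0.12 0.05 0 0; 0 0 0 0 0", "force": 10}}

```text
time: 2.8
ee_pos: [0.5738, 0.0937, 0.1294]
eef_rot: [-1.079, 2.949, -0.001]
force: [0.2, 0.1, 0.2]
opening: 0.001
finger_force: 0.2
```

>>> {"fn": "apply_moves", "kwargs": {"targets": "0 0 0 -0.1 0; 0 0.045 0.08 0 -7; 0 0.052 0.075 0 -7; 0 0.061 0.068 0 -7; 0 0.069 0.06 0 -7; 0 0.076 0.052 0 -7; 0 0 0 0 0"}}

```text
time: 3.38
ee_pos: [0.585, 0.1068, 0.1242]
eef_rot: [-0.133, 3.139, 0.0]
force: [-0.9, -1.3, -0.8]
opening: 0.006
finger_force: 0.4
```

>>> {"fn": "apply_moves", "kwargs": {"targets": "0 0.082 0.042 0 -7; 0 0.086 0.032 0 -7; 0 0.089 0.021 0 -7; 0 0.091 0.01 0 -7; 0 0.092 0 0 -7; 0 0 0 0 0"}}

```text
time: 3.88
ee_pos: [0.6026, 0.1108, 0.1242]
eef_rot: [0.811, 3.035, 0.0]
force: [-0.1, 0.6, -0.3]
opening: 0.007
finger_force: 0.3
```

Run:
```python
from h import *
o=get_obs();print(o["ee_pos"],o["force"])
c=capture("side");u,v=map(int,proj(c,(.598,.081,.13)));print(u,v)
cv2.imwrite("pics/c.png",cv2.convertScaleAbs(cv2.resize(c["img"][v-35:v+35,u-45:u+45],(720,560),interpolation=cv2.INTER_CUBIC),alpha=1.6))
```

```text
[0.60260258 0.11078224 0.12423446] [-0.14152934  0.61426321 -0.28014241]
283 163
```

View pics/c.png

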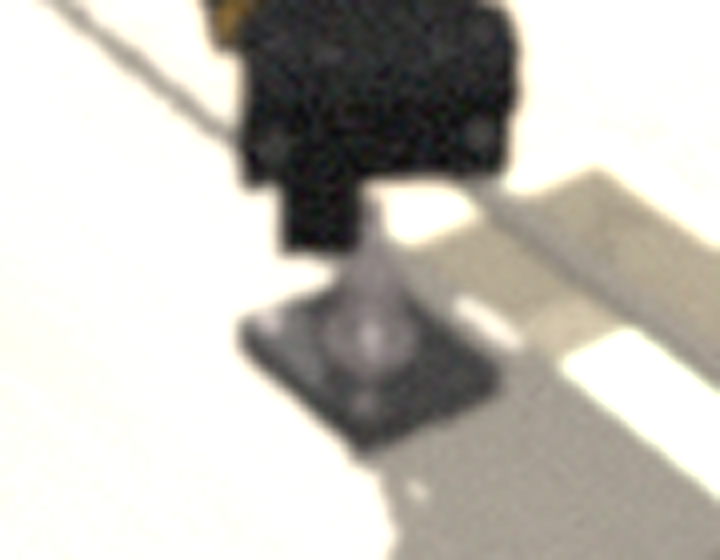

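The side view shows the wing edge-on (about (370,260)), so it points along the camera azimuth, θ≈52°, as the finger geometry predicts. Next: back off and cross to the other wing.

>>> {"fn": "apply_moves", "kwargs": {"targets": "0 -0.3 0.1 0 0; 0 0 0 0.5 0; 0 0 0 0.5 0; 0 0 0 0 0; 0 0.1 -0.6 0 0; 0 0.1 -0.6 0 0; 0 0 -0.53 0 0; 0 0 0 0 0; 0 0 0 -0.5 0; 0 0 0 -0.5 0; 0 0 0 0 0"}}

```text
time: 4.85
ee_pos: [0.5967, 0.0459, 0.1211]
eef_rot: [-0.801, -3.033, 0.001]
force: [0.2, 0.5, -0.5]
opening: 0.004
finger_force: 0.0
```

>>> {"fn": "apply_moves", "kwargs": {"targets": "0 -0.07 0.135 0.05 0; 0 -0.09 0.018 0 -7; 0 -0.087 0.029 0 -7; 0 -0.083 0.039 0 -7; 0 -0.077 0.049 0 -7; 0 -0.071 0.058 0 -7; 0 -0.063 0.066 0 -7; 0 0 0 0 0"}}

```text
time: 5.52
ee_pos: [0.5768, 0.0622, 0.1277]
eef_rot: [1.845, 2.54, 0.002]
force: [0.3, -0.3, 0.2]
opening: 0.005
finger_force: 0.4
```

>>> {"fn": "apply_moves", "kwargs": {"targets": "0 -0.056 0.073 -0.05 -7; 0 -0.048 0.08 0 -7; 0 -0.037 0.085 0 -7; 0 -0.026 0.088 0 -7; 0 -0.015 0.09 0 -7; 0 -0.004 0.092 0 -7; 0 0.007 0.091 0 -7; 0 0 0 0 0"}}

```text
time: 6.18
ee_pos: [0.5699, 0.086, 0.1253]
eef_rot: [2.731, 1.551, 0.002]
force: [-0.1, -0.5, 1.2]
opening: 0.004
finger_force: 0.3
```

Run:
```python
from h import *
o=get_obs();print(o["ee_pos"],o["force"],o["qpos"][5])
c=capture("side");u,v=map(int,proj(c,(.598,.081,.13)))
cv2.imwrite("pics/d.png",cv2.convertScaleAbs(cv2.resize(c["img"][v-35:v+35,u-45:u+45],(720,560),interpolation=cv2.INTER_CUBIC),alpha=1.6))
```

```text
[0.56988825 0.08603404 0.12528981] [-0.11613295 -0.52661409  1.23711389] 0.5729003617496055
```

View pics/d.png

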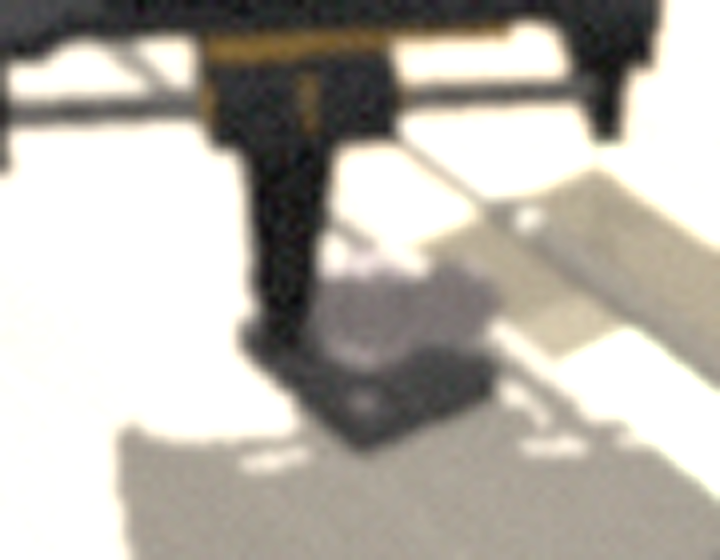

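The fingers (285,320) are pushing the front wing well, with θ≈143°. Continuing towards the stop.

>>> {"fn": "apply_moves", "kwargs": {"targets": "0 0.021 0.088 0 -7; 0 0.032 0.084 0 -7; 0 0.042 0.08 0 -7; 0 0.051 0.074 0 -7; 0 0.06 0.067 0 -7; 0 0 0 0 0"}}

```text
time: 6.73
ee_pos: [0.578, 0.1014, 0.1247]
eef_rot: [3.071, 0.661, 0.001]
force: [-0.7, -0.5, 1.0]
opening: 0.006
finger_force: 0.3
```

>>> {"fn": "apply_moves", "kwargs": {"targets": "0 0.034 0.03 0 -3.5; 0 0.034 0.03 0 -3.5; 0 0 0 0 0"}}

```text
time: 6.98
ee_pos: [0.5805, 0.1036, 0.1246]
eef_rot: [-3.105, -0.479, -0.0]
force: [-1.0, -1.1, 0.2]
opening: 0.005
finger_force: 0.6
```

>>> {"fn": "apply_moves", "kwargs": {"targets": "0 0.036 0.026 0 -3.5; 0 0.037 0.024 0 -3.5; 0 0 0 0 0"}}

```text
time: 7.23
ee_pos: [0.5828, 0.1055, 0.1245]
eef_rot: [3.128, 0.288, -0.002]
force: [-4.7, -0.0, 3.4]
opening: 0.004
finger_force: 2.3
```

>>> {"fn": "apply_moves", "kwargs": {"targets": "0 0.025 0.012 0 -3; 0 0 0 0 0"}}

```text
time: 7.4
ee_pos: [0.5832, 0.1061, 0.1245]
eef_rot: [-3.135, -0.207, 0.004]
force: [-7.6, 0.1, 6.3]
opening: 0.006
finger_force: 3.8
```

>>> {"fn": "apply_moves", "kwargs": {"targets": "0 0.025 0.01 0 -2; 0 0 0 0 0"}}

```text
time: 7.57
ee_pos: [0.5835, 0.1065, 0.1245]
eef_rot: [-3.138, -0.154, 0.007]
force: [-11.1, 0.2, 7.0]
opening: 0.007
finger_force: 5.5
```

The position has stalled while the force climbs to 11 N, so this looks like the hard stop. I'll back off and check with the cameras.

>>> {"fn": "apply_moves", "kwargs": {"targets": "0 -0.2 0 0 0; 0 -0.5 0 0 0; 0 0 0 0.8 0; 0 0 0 0.9 0; 0 0 0 0.9 0; 0 0 0 0.9 0; 0 -0.5 0.7 0 0; 0 -0.5 0.7 0 0; 0 -0.5 0.7 0 0; 0 -0.5 0.7 0 0; 0 -0.5 0.7 0 0; 0 -0.5 0.7 0 0"}}

```text
time: 8.57
ee_pos: [0.4362, 0.2753, 0.2645]
eef_rot: [-3.137, -0.154, -0.002]
force: [1.6, 0.3, 0.3]
opening: 0.006
finger_force: 0.0
```

>>> {"fn": "apply_moves", "kwargs": {"targets": "0 -0.5 0.7 0 0; 0 -0.5 0.7 0 0; 0 -0.5 0.7 0 0; 0 -0.5 0.7 0 0; 0 -0.3 0.7 0 0; 0 0 0.7 0 0; 0 0 0.7 0 0; 0 0 0.7 0 0; 0 0 0 0 0; 0 0 0 0 0"}}

```text
time: 9.4
ee_pos: [0.3449, 0.499, 0.2637]
eef_rot: [3.138, 0.154, -0.0]
force: [-0.9, -0.0, 0.7]
opening: 0.005
finger_force: 0.0
```

Run:
```python
from h import *
o=get_obs();print(o["ee_pos"],o["force"])
c=capture("top");t=np.load("top0.npy",allow_pickle=True).item()
a=cv2.convertScaleAbs(cv2.resize(c["img"][150:190,240:290],(400,320),interpolation=cv2.INTER_CUBIC),alpha=1.6)
b=cv2.resize(c["img"][130:280,110:430],(400,188))
d=cv2.resize(cv2.absdiff(c["img"],t["img"])[130:280,110:430],(400,188))*3
cv2.imwrite("pics/e.png",np.hstack([a,np.vstack([b,d])[:320]]))
```

```text
[0.34493292 0.49903252 0.26369435] [-0.85869214 -0.00743915  0.73344172]
```

View pics/e.png

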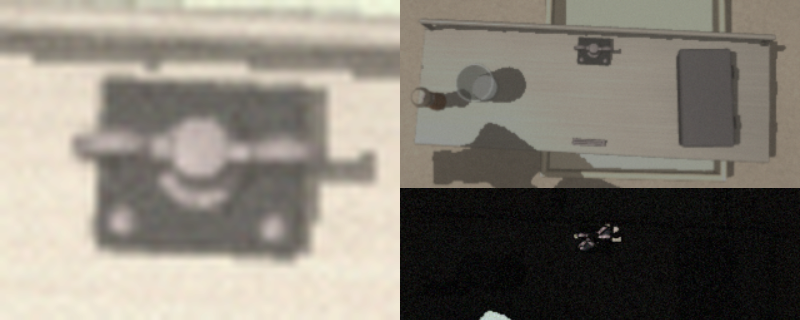

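The wings now run from (75,144) to (318,152), parallel to the plate and rail. In the difference image nothing on the shelf has changed but the screw. Handing in.

```bash
python3 -c "
from cell import close_job; print(close_job())"
```

```text
the job is handed in; nothing more can be done
None
```

The wing screw was turned clockwise in two strokes until it stopped with its wings parallel to the rail (peak push about 13 N). The arm is clear, the top view shows the case, tumbler, brush and clipper unmoved, and the job is handed in with no verdict returned.

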